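# Knock the jig's sprung pegs home with a mallet

## Task

Pick up the wooden mallet and knock the three steel pegs of the sloping jig fully home, one after the other from the thickest to the thinnest, with brisk, square blows along each peg (not a slow push), but without pounding on once a peg has hit its stop. Only the mallet may drive the pegs. Then stand the mallet back on its black rubber pad on the same face as before, let go, and leave the things around undisturbed.

Things in the scene. Friction and masses are not known exactly. Their poses are not given: they have to be found in the camera images.
- mallet: loose all-wood mallet, about 0.4 kg. Head 60 (x) by 76 (y) by 70 mm (z); its striking faces are the ends z = 0 and z = 70. Handle: bar 24 mm wide (y), 30 mm high (z), centred at z = 35 mm, running along -x from the head's side (x = -30) to x = -164 mm. Origin: centre of the lower face, on which it starts standing on the pad, handle level
- pad: fixed flat square black rubber pad, 150 x 150 mm, 6 mm thick, on the bench; origin at the centre of its underside
- jig: fixed wooden jig, 200 mm deep (x), 270 wide (y), 165 high. Its face slopes 35 degrees from level, rising towards its own +x, with an 8 mm plywood blank on it. The pegs stand across the slope (along y), about 75 mm apart, square to the face. Origin: centre of the base's underside, below the middle peg; the blank's face is 115 mm above the bench on the peg line
- thick_peg: the thick peg as a whole: steel sprung peg of 36 mm diameter with flat head, sliding in the jig through a low dark bush (3 mm) on the blank; which of the three places it has varies. Origin: where the peg's axis crosses the blank's face (fixed; upright frame, yaw of the jig)
- thick_pin (a joint): how far the thick peg is driven in, m: 0 = fully out (head 48 mm off the blank's face), 0.036 = fully home against its inner stop (head still 12 mm off the face). Stiff: takes about 5 to 12 N to drive, and stays where it is left. A proper blow moves it in at well over 30 mm/s
- thick_head (a point): centre of the thick peg's flat head; its z axis points outward along the peg's axis (35 degrees from vertical, leaning to the jig's -x)
- medium_peg: the medium peg as a whole: steel sprung peg of 24 mm diameter with flat head, sliding in the jig through a low dark bush (3 mm) on the blank; which of the three places it has varies. Origin: where the peg's axis crosses the blank's face (fixed; upright frame, yaw of the jig)
- medium_pin (a joint): how far the medium peg is driven in, m: 0 = fully out (head 48 mm off the blank's face), 0.036 = fully home against its inner stop (head still 12 mm off the face). Stiff: takes about 5 to 12 N to drive, and stays where it is left. A proper blow moves it in at well over 30 mm/s
- medium_head (a point): centre of the medium peg's flat head; its z axis points outward along the peg's axis (35 degrees from vertical, leaning to the jig's -x)
- thin_peg: the thin peg as a whole: steel sprung peg of 14 mm diameter with flat head, sliding in the jig through a low dark bush (3 mm) on the blank; which of the three places it has varies. Origin: where the peg's axis crosses the blank's face (fixed; upright frame, yaw of the jig)
- thin_pin (a joint): how far the thin peg is driven in, m: 0 = fully out (head 48 mm off the blank's face), 0.036 = fully home against its inner stop (head still 12 mm off the face). Stiff: takes about 5 to 12 N to drive, and stays where it is left. A proper blow moves it in at well over 30 mm/s
- thin_head (a point): centre of the thin peg's flat head; its z axis points outward along the peg's axis (35 degrees from vertical, leaning to the jig's -x)
- glue: loose yellow glue bottle, 60 mm wide, 170 mm high, bystander; origin under its base
- tub: loose steel tub, 110 mm wide, 100 mm high, bystander; origin under its base
- jar: loose glass jar with steel lid, 76 mm wide, 100 mm high, bystander; origin under its base
Not all that is in view belongs to the job. Of the things that look like the mallet, the smaller one is meant. Of the things that look like the pad, take the one that is nearest to the robot's base at the start.

How it is judged:
By the outcome, as a careful person would: the job done as asked, in the order asked, and still so for the second after the job is handed in, with the robot touching nothing.
It also fails if it takes over 61 s, if anything falls off the work surface, if the arm or the gripper's body presses on something with over 40 N, if the wrist force passes 120 N, or if a joint passes its speed limit or range.

## Robot

A 6-joint arm with a two-finger parallel gripper is mounted at the origin on the work surface. World frame = base frame: x ahead of the robot, y to its left, z up, the work surface at z = 0. Lengths are in m, angles in rad, forces in N, time in s.
With the tool pointing down it reaches from about 0.325 to 0.9 m from the base axis. Payload 6.1 kg.
Tool frame: the origin (TCP) lies midway between the tips of the shut fingers; the grasp point (between the pads) lies 19 mm behind it; x points along the fingers, y is the direction in which the jaws open and shut, and the axes are right-handed (so a half turn about x gives the same grasp; the last joint's range is limited). The gripper opens to 85 mm and grips with 20 to 120 N. Pads are 22 mm wide; open, the fingers measure 114 mm over their backs; the gripper's body (76 mm by 85 mm) begins 54 mm behind the grasp point. The pads swing forward as they close: fully open they stand 13 mm farther back than shut.
Start: joints at [-1.367, 0.22, 1.526, -0, 1.395, -0.126], TCP at [0.202, -0.591, 0.205] pointing down, gripper open.
Joint ranges: [-2.98, 2.98], [-0.91, 2.08], [0.09, 2.57], [-1.24, 4.39], [0.2, 2.65], [-2.68, 2.68]. Speed limits (rad/s): [2.57, 2.57, 3.01, 3.14, 3.14, 3.14].

## Interface

Orientations are given as [roll, pitch, yaw] about the fixed x, y, z axes, in that order (R = Rz(yaw) Ry(pitch) Rx(roll)).
In Python, from plant import movep, move_l, set_joints, gripper_to, hold, inverse_kinematics, observe, get_image, get_calibration, Unreachable, job_done gives the robot as it stands. Calls block until the motion is done:
- movep(position, orientation): joint-space move of the TCP to a pose.
- move_l(position, feed=0.15, rotation=None, max_force=None): straight line of the TCP; rotation=None keeps the orientation; feed is the mean speed in m/s. With max_force (N) it stops when the force on the tool has changed by that much, and returns True; else False.
- set_joints(angles): joint-space move.
- gripper_to(opening, f_grip=None): finger opening in m; f_grip is the grip in N (None keeps the last); returns when the fingers have stopped.
- hold(seconds).
- inverse_kinematics(position, orientation): joint angles nearest the present ones, or None.
- observe(): the state.
- get_image(name): name is "side" or "top"; returns (picture, depth): 384x512x3 uint8, red, green, blue; 384x512 float32, m along the optical axis (not along the pixel's ray), 0 where there is no reading.
- get_calibration(name): a dict with "intrinsics" (3x3 intrinsics, pixels), "world_from_camera" (4x4, takes a point from camera to world coordinates). Camera axes: x right, y down, z forward; pixel columns grow to the right and rows downward; lengths in m; the calibration is good to about 2 mm. A picture is of the moment at which its call begins. get_calibration takes no time and is no camera call.
A pose or a line that the arm cannot do raises Unreachable and nothing moves.
- job_done(): hands the job in, once; it reports no verdict.
The state is a dict: "time_s": time; "q": joint angles; "joint_velocities": joint speeds; "joint_torque": joint torques, N m; "eef_pos": TCP position; "tcp_rot": TCP orientation; "ft_force": force on the tool from outside, world axes, zero at the start; "torque": the same for the moment, N m; "opening": finger opening in m.
Only numpy, scipy, OpenCV 4.12 (cv2) and the standard library are available. Lean on these libraries where they do the work, as an engineer would, in place of code of your own. Each camera call takes 0.05 s, during which the arm holds its last target. There are 200 camera calls.

## Working session

There is one attempt and no reset: what is moved stays moved. The work goes in short steps, each a Python script; the robot and the scene stay as the last script left them, time stands still between calls to the robot, and variables do not carry over. Pictures are saved under pics/ and viewed, about 8 in all and at most 12, crops included, and the job is handed in when it is done.

```bash
mkdir -p pics; ls
python3 - <<'E'
from plant import *
import cv2,numpy as np
np.set_printoptions(precision=4,suppress=True)
for n in("top","side"):
    p,d=get_image(n); cv2.imwrite(f"pics/{n}0.png",cv2.cvtColor(p,cv2.COLOR_RGB2BGR)); np.save(f"pics/{n}0.npy",d)
    print(n,get_calibration(n))
a=[cv2.imread(f"pics/{n}0.png") for n in("top","side")]
o=observe();print(o)
E
```

```text
pics
top {'intrinsics': array([[447.9794,   0.    , 252.4915],
       [  0.    , 447.9794, 194.4428],
       [  0.    ,   0.    ,   1.    ]]), 'world_from_camera': array([[-0.0081, -0.9891,  0.1467,  0.283 ],
       [-0.9998,  0.0103,  0.0142, -0.011 ],
       [-0.0156, -0.1466, -0.9891,  1.4964],
       [ 0.    ,  0.    ,  0.    ,  1.    ]])}
side {'intrinsics': array([[369.4705,   0.    , 250.427 ],
       [  0.    , 369.4705, 194.4984],
       [  0.    ,   0.    ,   1.    ]]), 'world_from_camera': array([[ 0.7323, -0.3722,  0.5703, -0.3487],
       [-0.6808, -0.4223,  0.5985, -0.871 ],
       [ 0.018 , -0.8265, -0.5626,  0.9374],
       [ 0.    ,  0.    ,  0.    ,  1.    ]])}
{'time_s': 0.1, 'q': array([-1.3671,  0.2212,  1.5275, -0.    ,  1.3947, -0.1261]), 'joint_velocities': array([-0.0008, -0.0011, -0.0023,  0.0006, -0.0015, -0.0005]), 'joint_torque': array([  0.0001, -49.8235, -39.0552,  -0.0005,   0.0056,   0.    ]), 'eef_pos': array([ 0.2023, -0.5907,  0.2044]), 'tcp_rot': array([-1.6878,  1.569 ,  1.7835]), 'ft_force': array([-0.1121, -0.0119,  0.031 ]), 'torque': array([ 0.0051, -0.0417,  0.0484]), 'opening': 0.08576353378004987}
```

View pics/top0.png

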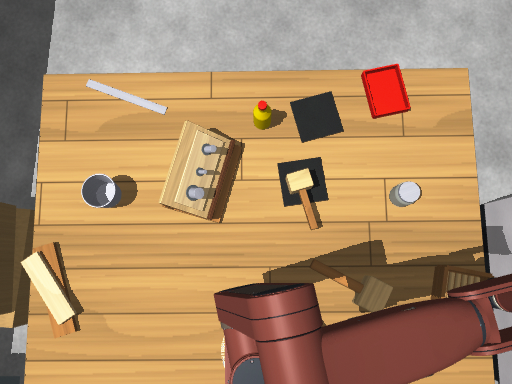

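View pics/side0.png

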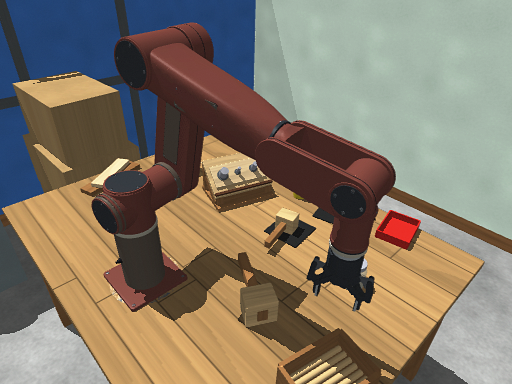

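Top view: the candidates for the mallet are the small light head at (300,180) and the bigger, greyer one at (375,292), so I take the one at (300,180). The candidate pads are (303,182), nearer the base, and (317,117); I take (303,182). The jig is at (203,172), with pegs at (195,192), (201,172) and (210,149). The side view shows the same layout. Next I measure from depth and check one crop.

```bash
cat > v.py <<'E'
import cv2,numpy as np
from plant import get_calibration
np.set_printoptions(precision=4,suppress=True)
def cloud(n,d):
    c=get_calibration(n);K=c["intrinsics"];T=c["world_from_camera"]
    v,u=np.mgrid[:d.shape[0],:d.shape[1]]
    P=np.stack([(u-K[0,2])/K[0,0]*d,(v-K[1,2])/K[1,1]*d,d],-1)
    return P@T[:3,:3].T+T[:3,3]
def ray(n,u,v,z):
    c=get_calibration(n);K=c["intrinsics"];T=c["world_from_camera"]
    r=T[:3,:3]@np.array([(u-K[0,2])/K[0,0],(v-K[1,2])/K[1,1],1]);o=T[:3,3]
    return o+r*(z-o[2])/r[2]
E
python3 - <<'E'
from v import *
d=np.load("pics/top0.npy");im=cv2.imread("pics/top0.png")
C=cloud("top",d);Z=C[...,2]
print("bench z",np.median(Z[230:250,180:240]))
# jig face: fit plane by RANSAC in jig box
s=(slice(115,225),slice(155,250))
P=C[s].reshape(-1,3);P=P[(P[:,2]>.03)]
rng=np.random.default_rng(0);best=None
for _ in range(500):
    a=P[rng.choice(len(P),3,False)];n=np.cross(a[1]-a[0],a[2]-a[0]);
    if np.linalg.norm(n)<1e-7: continue
    n/=np.linalg.norm(n);n*=np.sign(n[2]);
    if n[2]>.95: continue
    m=abs((P-a[0])@n)<.003
    if best is None or m.sum()>best.sum(): best=m
Q=P[best];c=Q.mean(0);n=np.linalg.svd(Q-c)[2][2];n*=np.sign(n[2])
print("plane",len(Q),c,n,"tilt",np.degrees(np.arccos(n[2])),"jig yaw",np.degrees(np.arctan2(-n[1],-n[0])))
h=(C-c)@n
H=np.where(Z>.03,h,0)[s]
m=((H>.03)&(H<.06)).astype(np.uint8)
k,l,st,ce=cv2.connectedComponentsWithStats(m)
for i in range(1,k):
    if st[i,4]>8:
        q=C[s][l==i];hh=H[l==i];t=q[hh>hh.max()-.006]
        print(st[i],ce[i]+[155,115],"h",np.percentile(hh,[50,95]),t.mean(0),len(t))
# mallet
s=(slice(155,235),slice(275,330));Zs=Z[s]
for lo,hi in((.065,.09),(.045,.063)):
    m=((Zs>lo)&(Zs<hi)).astype(np.uint8)
    k,l,st,ce=cv2.connectedComponentsWithStats(m);i=1+st[1:,4].argmax()
    q=C[s][l==i];r=cv2.minAreaRect((q[:,:2]*1000).astype(np.float32));print("mallet",lo,len(q),np.median(q[:,2]),r)
g=cv2.cvtColor(im,cv2.COLOR_BGR2GRAY)
pm=((g<60)&(Z<.03)).astype(np.uint8);pm[:, :270]=0;pm[:,335:]=0;pm[:150]=0;pm[215:]=0
q=C[pm>0];print("pad",cv2.minAreaRect((q[:,:2]*1000).astype(np.float32)),np.median(q[:,2]))
for nm,(u,v),z in(("glue",(262,110),.1),("jar",(408,192),.1),("tub",(98,190),.1),("big",(375,292),.05)): print(nm,ray("top",u,v,z))
cv2.imwrite("pics/crop1.png",cv2.resize(im[95:240,145:345],None,fx=4,fy=4,interpolation=cv2.INTER_CUBIC))
E
```

```text
bench z -0.00021535621837298624
plane 1897 [0.571  0.1915 0.1229] [-0.1404 -0.4752  0.8686] tilt 29.701894903635253 jig yaw 73.54394647148335
[52 30 10  8 60] [211.6  148.45] h [0.0461 0.0495] [0.6281 0.13   0.1531] 36
[47 55  5  4 19] [204.1053 171.4211] h [0.0411 0.0462] [0.5558 0.1544 0.1499] 10
[ 36  72  13  12 119] [197.5378 192.6975] h [0.0439 0.0492] [0.4888 0.1754 0.1559] 32
mallet 0.065 439 0.07507802035051236 ((541.6939697265625, -142.78237915039062), (60.44622039794922, 76.66416931152344), 15.985058784484863)
mallet 0.045 321 0.05491404576345538 ((452.0831604003906, -180.38717651367188), (134.59268188476562, 47.823577880859375), 16.454938888549805)
pad ((548.166259765625, -158.8536834716797), (149.95814514160156, 151.01104736328125), 7.7038960456848145) 0.00532550103784879
glue [ 0.7666 -0.024   0.1   ]
jar [ 0.4929 -0.4789  0.1   ]
tub [0.5096 0.4993 0.1   ]
big [ 0.183  -0.3735  0.05  ]
```

View pics/crop1.png

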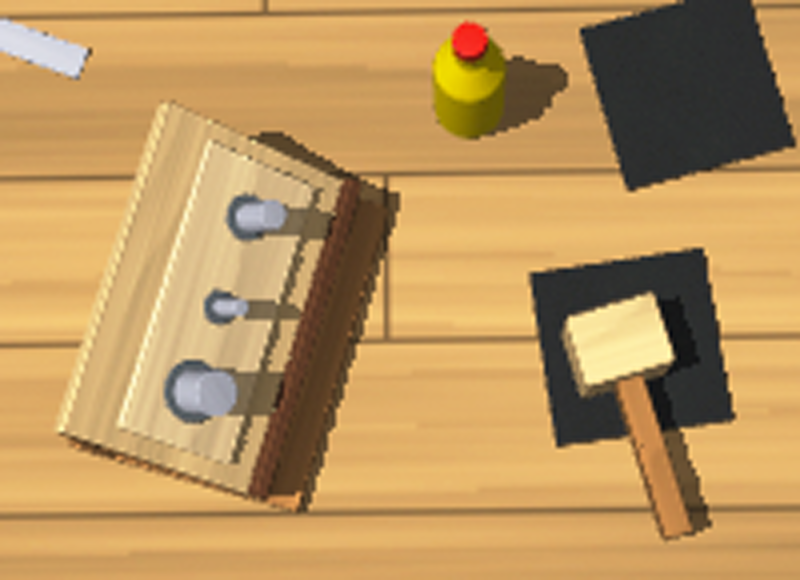

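The crop confirms the choice: the small mallet stands on the near pad. The pegs run thick (195,192), thin (201,172), medium (210,149). The jig face is low on the image-right side (-y) and rises to the left. Now I'll refine the jig and check reach.

```bash
cat >> v.py <<'E'
from scipy.spatial.transform import Rotation as R
S=np.sin(np.radians(35));Co=np.cos(np.radians(35))
def frame(yaw):  # jig frame: u up the slope, y across, n outward
    c,s=np.cos(yaw),np.sin(yaw)
    return np.array([c*Co,s*Co,S]),np.array([-s,c,0]),np.array([-c*S,-s*S,Co])
def tool_rpy(mx,mz,flip=0): # tool x=-mz, tool y = +-my
    my=np.cross(mz,mx)*(-1 if flip else 1);x=-mz
    return R.from_matrix(np.c_[x,my,np.cross(x,my)]).as_euler("xyz")
E
python3 - <<'E'
from v import *
from plant import *
top=cloud("top",np.load("pics/top0.npy"));side=cloud("side",np.load("pics/side0.npy"))
poly=(np.array([[214,148],[315,193],[236,452],[130,420]])/4+[145,95]).astype(int)
m=np.zeros((384,512),np.uint8);cv2.fillPoly(m,[poly],1)
P=top[m>0]
w=np.ones(len(P),bool)
for _ in range(15):
    Q=P[w];c=Q.mean(0);n=np.linalg.svd(Q-c)[2][2];n*=np.sign(n[2]);r=(P-c)@n;w=abs(r)<(.012 if _<6 else .003)
yaw=np.arctan2(-n[1],-n[0])
print("blank",w.sum(),c,n,"tilt",np.degrees(np.arccos(n[2])),"yaw",np.degrees(yaw))
for it in range(3):
    u,y,nn=frame(yaw)
    off=np.median(P[w]@nn); L=[]
    for nm,C in(("top",top),("side",side)):
        h=C@nn-off;a=C@y;b=C@u
        c0=P[w].mean(0)
        k=(h>.042)&(h<.054)&(abs(a-c0@y)<.12)&(abs(b-c0@u)<.08)
        aa,bb=a[k],b[k]; o=np.argsort(aa);aa,bb=aa[o],bb[o]
        g=np.split(np.arange(len(aa)),np.where(np.diff(aa)>.02)[0]+1)
        for i in g:
            if len(i)<6: continue
            A=[(aa[i].min()+aa[i].max())/2,(bb[i].min()+bb[i].max())/2]
            f=A[0]*y+A[1]*u+off*nn
            if it==2: print(nm,len(i),"w",np.ptp(aa[i]),np.ptp(bb[i]),"foot",f,"h",np.median(h[k]))
            if nm=="top":L.append(f)
    L0=np.array(L);L0=L0[[0,-1]]
    v=L0[0]-L0[-1]; yl=np.arctan2(v[1],v[0])
    yl=(yl+np.pi/2)%np.pi-np.pi/2;
    if it==2: print("pegline yaw",np.degrees(yl)+90,"len",np.linalg.norm(v))
for fl in(0,1):
  print(fl,"pick",inverse_kinematics([.493,-.157,.022],tool_rpy(np.array([np.cos(.28),np.sin(.28),0]),np.array([0,0,1.]),fl)))
  for sg in(1,-1):
    for f in L:
        g=f+nn*(.048+.06+.016)-sg*u*.05
        print(fl,sg,inverse_kinematics(g,tool_rpy(sg*u,nn,fl)))
E
```

```text
blank 147 [0.545  0.1585 0.2176] [0.2521 0.9512 0.1777] tilt 79.76128263791249 yaw -104.84632376854744Traceback (most recent call last):
  File "<stdin>", line 27, in <module>
IndexError: index 0 is out of bounds for axis 0 with size 0
```

```bash
cat > fit.py <<'E'
from v import *
from plant import *
dt=np.load("pics/top0.npy");ds=np.load("pics/side0.npy")
top=cloud("top",dt);side=cloud("side",ds);side[ds==0]=9;top[dt==0]=9
poly=(np.array([[214,148],[315,193],[236,452],[130,420]])/4+[145,95]).astype(int)
m=np.zeros((384,512),np.uint8);cv2.fillPoly(m,[poly],1)
P=top[(m>0)&(dt>0)];print(len(P),(m>0).sum())
n0=frame(np.radians(72))[2];r=P@n0;hist,e=np.histogram(r,bins=np.arange(r.min(),r.max()+.003,.003));p=e[hist.argmax()]+.0015
w=abs(r-p)<.006
for _ in range(10):
    Q=P[w];c=Q.mean(0);n=np.linalg.svd(Q-c)[2][2];n*=np.sign(n[2]);r=(P-c)@n;w=abs(r)<.003
yaw=np.arctan2(-n[1],-n[0])
print("blank",w.sum(),c,n,"tilt",np.degrees(np.arccos(n[2])),"yaw",np.degrees(yaw))
for it in range(3):
    u,y,nn=frame(yaw);off=np.median(P[w]@nn); L=[];c0=P[w].mean(0)
    for nm,C in(("top",top),("side",side)):
        h=C@nn-off;a=C@y;b=C@u
        k=(h>.043)&(h<.053)&(abs(a-c0@y)<.12)&(abs(b-c0@u)<.08)
        aa,bb=a[k],b[k]; o=np.argsort(aa);aa,bb=aa[o],bb[o]
        for i in np.split(np.arange(len(aa)),np.where(np.diff(aa)>.02)[0]+1):
            if len(i)<6: continue
            f=(aa[i].min()+aa[i].max())/2*y+(bb[i].min()+bb[i].max())/2*u+off*nn
            if it==2: print(nm,len(i),"w",np.ptp(aa[i]),np.ptp(bb[i]),"foot",f,"h",np.median(h[k]))
            if nm=="top":L.append(f)
    v=L[-1]-L[0]; yl=np.arctan2(v[1],v[0])-np.pi/2
    if it==2: print("pegline yaw",np.degrees(yl),"len",np.linalg.norm(v))
    yaw=yl
for fl in(0,1):
  print(fl,"pick",inverse_kinematics([.493,-.157,.022],tool_rpy(np.array([np.cos(.28),np.sin(.28),0]),np.array([0,0,1.]),fl)))
  for sg in(1,-1):
    for f in L:
        g=f+nn*(.048+.06+.016)-sg*u*.05
        print(fl,sg,inverse_kinematics(g,tool_rpy(sg*u,nn,fl)))
E
python3 fit.py
```

```text
2003 2013
blank 1176 [0.5684 0.1738 0.1148] [-0.1651 -0.559   0.8126] tilt 35.65376510674687 yaw 73.54428942331818
top 36 w 0.02241304805125499 0.023834696002761335 foot [0.635  0.1551 0.1157] h 0.04497792177800588
top 53 w 0.032894973533511784 0.03254500545916328 foot [0.4972 0.1963 0.1157] h 0.04497792177800588
side 12 w 0.01806338766296922 0.02178040502666362 foot [0.6313 0.1538 0.1141] h 0.045193994734176395
side 27 w 0.030938570508922514 0.02508235056037661 foot [0.4981 0.1917 0.1128] h 0.045193994734176395
pegline yaw 73.3487465870437 len 0.14381267336918133
0 pick [-0.4608  0.1814  1.9466  0.      1.0135 -2.3116]
0 1 None
0 1 None
0 -1 [-0.2633  0.1126  1.695   0.6262  1.362  -0.1158]
0 -1 [-0.2541 -0.2455  2.0344  0.6245  1.3719 -0.0971]
1 pick [-0.4608  0.1814  1.9466  0.      1.0135  0.83  ]
1 1 [-0.4089  0.149   1.7674  0.6224  1.3555 -0.2965]
1 1 [-0.4499 -0.2125  2.1194  0.614   1.3856 -0.323 ]
1 -1 None
1 -1 None<sys>:0: UserWarning: Gimbal lock detected. Setting third angle to zero since it is not possible to uniquely determine all angles.
```

```bash
cat > geo.py <<'E'
from v import *
from plant import *
import warnings;warnings.filterwarnings("ignore")
MY=np.radians(16.1);MC=np.array([.5417,-.1428,.006]);G=.052;TZ=.022
mx0=np.array([np.cos(MY),np.sin(MY),0]);ez=np.array([0,0,1.])
RP=tool_rpy(mx0,ez,1);PICK=MC-G*mx0;PICK[2]=TZ
U,Y,N=frame(np.radians(73.4));RS=tool_rpy(U,N,1)
FEET=dict(thick=[.4965,.1955,.115],thin=[.5655,.175,.115],medium=[.6345,.1545,.115])
def strike(peg,h): # TCP with mallet's lower face h above blank over peg
    return np.array(FEET[peg])+N*(h+TZ-.006)-U*G
def snap(n,name,box,f):
    p,d=get_image(n);x0,y0,x1,y1=box
    cv2.imwrite("pics/"+name,cv2.resize(cv2.cvtColor(p,cv2.COLOR_RGB2BGR)[y0:y1,x0:x1],None,fx=f,fy=f,interpolation=cv2.INTER_CUBIC));return p,d
def st(t=""):
    o=observe();print(t,round(o["time_s"],2),o["eef_pos"],"F",o["ft_force"],"M",o["torque"],"op",round(o["opening"],4))
E
python3 - <<'E'
from geo import *
movep(PICK+ez*.1,RP);st()
move_l(PICK,feed=.1,max_force=15);st()
gripper_to(.015,120);st()
move_l(PICK+ez*.10,feed=.12);hold(.3);st()
snap("side","lift.png",(200,150,400,300),4)
E
```

```text
2.01 [ 0.4919 -0.1581  0.1223] F [0.4196 0.6898 0.007 ] M [-0.0077 -0.006  -0.0062] op 0.0856
 3.16 [ 0.4924 -0.1575  0.0227] F [-0.2441  0.1611  0.0565] M [-0.0163 -0.0364  0.0406] op 0.0852
 3.78 [ 0.4921 -0.1576  0.0229] F [-2.2609  0.9598  6.2797] M [-0.0203  0.3966 -0.0791] op 0.02
 5.07 [ 0.4914 -0.1571  0.1214] F [-0.1127  0.9327 -3.3755] M [-0.0765  0.2044 -0.0198] op 0.0199
```

View pics/lift.png

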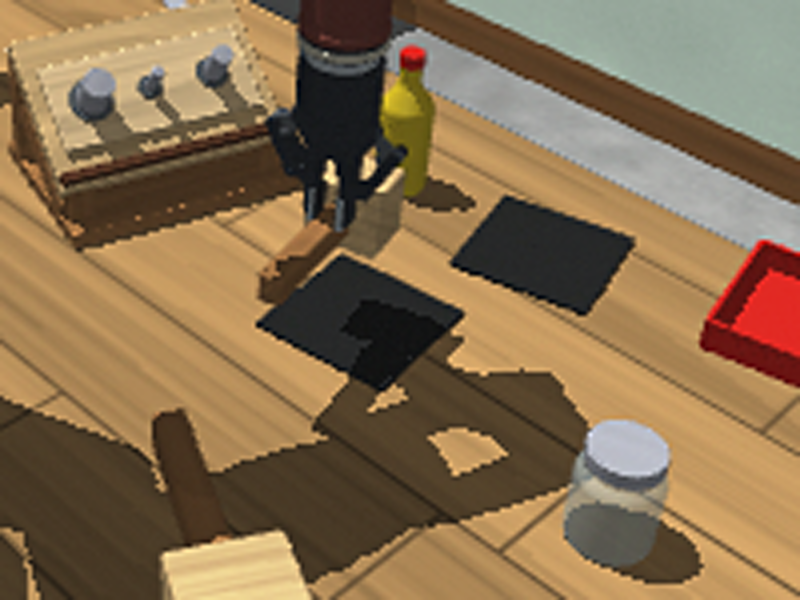

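```bash
cat >> geo.py <<'E'
def hh(peg): return (np.array(observe()["eef_pos"])-np.array(FEET[peg]))@N-(TZ-.006)
def blow(peg,h0,h1,feed=.2,mf=None):
    move_l(strike(peg,h0),feed=.15);hold(.2);a=hh(peg)
    r=move_l(strike(peg,h1),feed=feed,max_force=mf);b=hh(peg);st(f"{peg} hit={r} h {a:.4f}->{b:.4f}")
    move_l(strike(peg,h1+.05),feed=.2)
    return r
E
python3 - <<'E'
from geo import *
move_l(PICK+ez*.26,feed=.25)
movep(strike("thick",.17),RS);st()
blow("thick",.088,.028)
move_l(strike("thick",.15),feed=.25);hold(.2);st()
snap("side","b1.png",(180,110,330,222),5)
E
```

```text
6.98 [0.4537 0.052  0.2369] F [ 0.4693  0.1535 -4.804 ] M [-0.8309  0.2018 -0.0027] op 0.0202
thick hit=False h 0.0891->0.0281 8.33 [0.4766 0.1306 0.1214] F [ 0.2069  0.2002 -5.16  ] M [-0.8062  0.3019 -0.0002] op 0.02
 9.38 [0.456  0.0647 0.2193] F [-0.2236 -0.308  -4.7007] M [-0.8752  0.2708 -0.0305] op 0.02
```

View pics/b1.png

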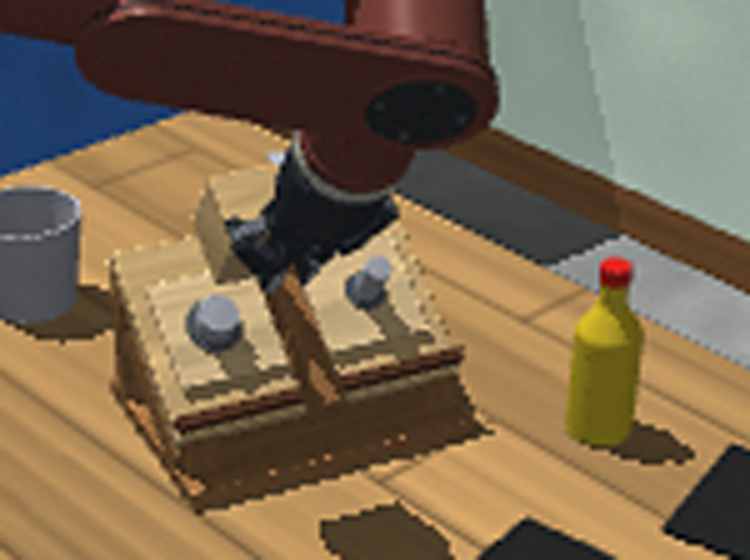

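The side view shows the thick peg, at crop (218,322), partly driven. The mallet is still square in the grip and the neighbouring pegs are untouched. Next is the homing blow.

```bash
cat >> geo.py <<'E'
def heads(img="side"):
    p,d=get_image(img);C=cloud(img,d);C[d==0]=9
    for k,f in FEET.items():
        v=C-np.array(f);h=v@N;q=(abs(v@Y)<.02)&(abs(v@U)<.02)&(h>.006)&(h<.06)
        print(k,"n",q.sum(),"head h",np.percentile(h[q],[50,90,97]) if q.sum() else None)
E
python3 - <<'E'
from geo import *
heads()
blow("thick",.068,.0075,.25,40)
move_l(strike("thick",.15),feed=.25);hold(.2);st()
heads()
E
```

```text
thick n 67 head h [0.0231 0.027  0.0288]
thin n 0 head h None
medium n 49 head h [0.0377 0.0463 0.0494]
thick hit=False h 0.0691->0.0097 10.77 [0.4844 0.14   0.1067] F [ 1.7647 -4.663   0.1361] M [-0.8274 -0.3274 -0.5185] op 0.0199
 11.88 [0.456  0.0648 0.2191] F [-0.1724  0.3669 -5.7033] M [-0.87    0.2381 -0.0045] op 0.0192
thick n 51 head h [0.0121 0.0151 0.0182]
thin n 1 head h [0.0062 0.0062 0.0062]
medium n 48 head h [0.0382 0.0472 0.0499]
```

Run:
```python
from geo import *
move_l(strike("medium",.15)-U*.08,feed=.3);hold(.2);st()
p,d=get_image("side");C=cloud("side",d);cal=get_calibration("side");T=cal["world_from_camera"];K=cal["intrinsics"]
def px(X):
    c=T[:3,:3].T@(X-T[:3,3]);return (K@c)[:2]/c[2]
for k in FEET:
    print(k,[px(np.array(FEET[k])+N*h).round(1) for h in(.003,.012,.022,.048)])
a=cv2.cvtColor(p,cv2.COLOR_RGB2BGR)[140:210,195:275]
t,_=get_image("top");b=cv2.cvtColor(t,cv2.COLOR_RGB2BGR)[120:225,155:250]
a=cv2.resize(a,(480,420),interpolation=cv2.INTER_CUBIC);b=cv2.resize(b,(320,354),interpolation=cv2.INTER_CUBIC)
c=np.zeros((420,800,3),np.uint8);c[:,:480]=a;c[:354,480:]=b;cv2.imwrite("pics/chk.png",c)
heads()
```

```text
12.83 [ 0.576  -0.0396  0.1757] F [-0.1853  0.7034 -4.5342] M [-0.8379  0.2335  0.0676] op 0.0196
thick [array([222.1, 174.3]), array([222.5, 173.4]), array([223. , 172.4]), array([224.3, 169.6])]
thin [array([237.4, 170.7]), array([237.9, 169.8]), array([238.5, 168.8]), array([239.9, 166.1])]
medium [array([252.2, 167.3]), array([252.8, 166.4]), array([253.4, 165.3]), array([255. , 162.6])]
thick n 51 head h [0.0113 0.0152 0.0163]
thin n 21 head h [0.0293 0.0393 0.0456]
medium n 52 head h [0.0376 0.0448 0.0456]
```

View pics/chk.png

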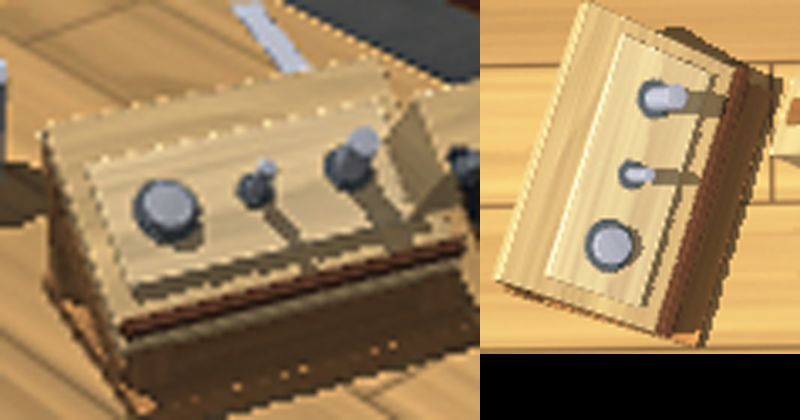

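```bash
cat >> geo.py <<'E'
def tophead():
    p,d=get_image("top");C=cloud("top",d)
    c0=np.array(FEET["thin"]);v=C-c0;h=v@N;a=v@Y;b=v@U
    bl=(d>0)&(abs(a)<.11)&(b>.03)&(b<.05)&(abs(h)<.01)
    zero=np.median(h[bl])
    for k,f in FEET.items():
        w=C-np.array(f);r={"thick":.013,"medium":.008,"thin":.005}[k]
        q=(d>0)&(np.hypot(w@Y,w@U)<r);hv=(h-zero)[q];print("top",k,q.sum(),"h",np.sort(hv)[-1:], np.median(hv[hv>hv.max()-.006]),"zero",zero)
E
python3 -c "
from geo import *
tophead();tophead()"
```

```text
top thick 316 h [0.5917] 0.5883966079925542 zero -0.000619469843889061
top thin 6 h [0.0433] 0.03958947950220353 zero -0.000619469843889061
top medium 19 h [0.0494] 0.04596597260809047 zero -0.000619469843889061
top thick 314 h [0.5925] 0.5890132626393256 zero -0.00029217158485249513
top thin 8 h [0.0437] 0.04146933255179955 zero -0.00029217158485249513
top medium 22 h [0.0497] 0.045419308153312146 zero -0.00029217158485249513
```

```bash
sed -i 's/q=(d>0)&(np.hypot(w@Y,w@U)<r);/q=(d>0)\&(h<.06)\&(np.hypot(w@Y,w@U)<r);/' geo.py
python3 -c "
from geo import *
tophead();tophead()
move_l(strike('medium',.14),feed=.25);st()"
```

```text
top thick 52 h [0.0181] 0.01401896571107345 zero -0.00037885623139110897
top thin 11 h [0.0433] 0.03959700519381665 zero -0.00037885623139110897
top medium 18 h [0.0509] 0.04620513451328944 zero -0.00037885623139110897
top thick 50 h [0.0169] 0.013814714084683308 zero -0.0005331600855645177
top thin 8 h [0.0417] 0.03972974665584174 zero -0.0005331600855645177
top medium 19 h [0.0504] 0.04835616954002255 zero -0.0005331600855645177
 13.66 [0.5967 0.0287 0.2133] F [-0.5768  0.1413 -5.1383] M [-0.8995  0.2587 -0.0109] op 0.0198
```

Run:
```python
from geo import *
def stack(img,n=10):
    D=[get_image(img)[1] for _ in range(n)];return np.median(D,0)
d0=dict(top=np.load("pics/top0.npy"),side=np.load("pics/side0.npy"))
for img in("top","side"):
    for lab,d,h0 in(("start",d0[img],.048),("now",stack(img,8),.012)):
        C=cloud(img,d);w=C-np.array(FEET["thick"]);h=w@N
        z=(d>0)&(w@U>.03)&(w@U<.05)&(abs(w@Y)<.02)&(abs(h)<.012);
        q=(d>0)&(np.hypot(w@Y,w@U)<.012)&(h<.06)&(h>h0-.012)
        print(img,lab,"blank",np.median(h[z]).round(4),"head",np.percentile(h[q],[25,50,75]),q.sum())
```

```text
top start blank -0.0014 head [0.0421 0.0433 0.045 ] 43
top now blank -0.0003 head [0.0113 0.0122 0.0127] 46
side start blank 0.0004 head [0.0432 0.0448 0.0457] 21
side now blank 0.0001 head [0.0112 0.0119 0.0127] 22
```

The averaged depth puts the thick head at 12.2 mm (top) and 11.9 mm (side), so it is home. Now the medium peg with the same two blows.

```bash
cat >> geo.py <<'E'
def check(peg,n=8):
    for img in("top","side"):
        d=np.median([get_image(img)[1] for _ in range(n)],0);C=cloud(img,d);w=C-np.array(FEET[peg]);h=w@N
        r={"thick":.012,"medium":.008,"thin":.005}[peg]
        z=(d>0)&(w@U>.03)&(w@U<.05)&(abs(w@Y)<.02)&(abs(h)<.012)
        q=(d>0)&(np.hypot(w@Y,w@U)<r)&(h<.06)&(h>.002)
        print(peg,img,"blank",np.median(h[z]).round(4),"head",np.percentile(h[q],[25,50,75]) if q.any() else None,q.sum())
E
python3 - <<'E'
from geo import *
blow("medium",.088,.028,.2)
blow("medium",.068,.0075,.25,40)
move_l(strike("medium",.13)-U*.08,feed=.3);hold(.2);st()
check("medium",6)
E
```

```text
medium hit=False h 0.0893->0.0280 15.61 [0.6146 0.0896 0.1212] F [ 0.3793 -0.2651 -3.9794] M [-0.8802  0.2307  0.0214] op 0.0196
medium hit=False h 0.0675->0.0079 16.85 [0.6196 0.1004 0.105 ] F [ 1.0382 -1.2044 -2.4637] M [-0.8262  0.0935 -0.1729] op 0.0199
 17.96 [ 0.5792 -0.0278  0.1581] F [-0.372  -0.1901 -4.3255] M [-0.8981  0.2339  0.0072] op 0.0196
medium top blank -0.0006 head [0.0107 0.0116 0.0128] 20
medium side blank -0.0004 head [0.0106 0.0115 0.0123] 10
```

Medium: the depth check puts the head at about 12 mm above the blank, the same as the thick peg, so it is home. Now the thin peg.

Run:
```python
from geo import *
move_l(strike("thin",.13)-U*.03,feed=.3)
blow("thin",.088,.028,.2)
blow("thin",.068,.0068,.25,40)
move_l(strike("thin",.15)-U*.12,feed=.3);hold(.2);st()
for p in FEET: check(p,4)
p,_=get_image("side");t,_=get_image("top")
a=cv2.resize(p[135:215,195:285],(450,400),interpolation=cv2.INTER_CUBIC);b=cv2.resize(t[115:225,155:250],(345,400),interpolation=cv2.INTER_CUBIC)
cv2.imwrite("pics/chk2.png",cv2.cvtColor(np.hstack([a,b]),cv2.COLOR_RGB2BGR))
```

```text
thin hit=False h 0.0888->0.0281 20.14 [0.5458 0.1099 0.1213] F [ 0.5342 -0.5573 -3.8253] M [-0.8596  0.2721  0.0159] op 0.0196
thin hit=False h 0.0676->0.0074 21.38 [0.5511 0.1213 0.1046] F [ 0.9336 -0.0078 -2.6136] M [-0.7425  0.0471 -0.2411] op 0.0196
 22.64 [ 0.4978 -0.0498  0.1518] F [ 0.7748  0.3989 -4.7969] M [-0.843   0.2112 -0.0025] op 0.0198
thick top blank -0.0008 head [0.0104 0.0114 0.0123] 45
thick side blank -0.0005 head [0.0114 0.0121 0.013 ] 22
thin top blank -0.0001 head [0.0109 0.0123 0.0129] 6
thin side blank -0.0002 head [0.0126 0.013  0.0135] 4
medium top blank -0.0003 head [0.0113 0.0122 0.0126] 20
medium side blank -0.0005 head [0.0104 0.0116 0.0123] 9
```

View pics/chk2.png

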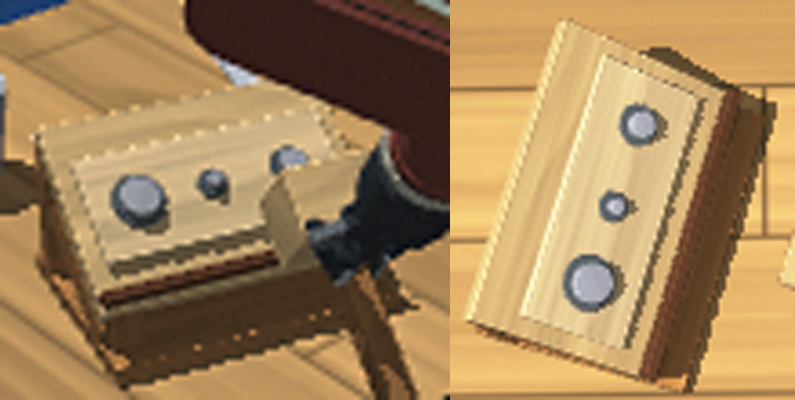

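All three pegs sit equally low, with heads about 12 mm above the blank (crop positions (590,283), (615,207), (642,125)). Now I'll stand the mallet back on its pad.

Run:
```python
from geo import *
move_l(strike("thin",.22)-U*.12,feed=.3)
movep(PICK+ez*.14,RP)
move_l(PICK+ez*.03,feed=.15);hold(.3);st()
snap("side","pre.png",(220,170,340,260),6)
```

```text
26.75 [ 0.4923 -0.1575  0.0528] F [-0.3805  0.47   -4.3727] M [-0.01    0.2032 -0.0198] op 0.0198
```

View pics/pre.png

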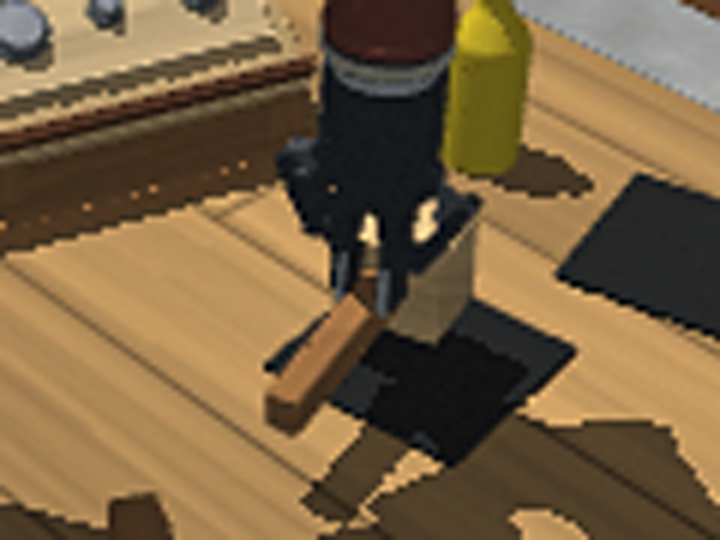

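The mallet hangs level over its pad, with the head at crop (440,290). I'll set it down.

Run:
```python
from geo import *
r=move_l(PICK,feed=.04,max_force=5);hold(.2);st(r)
gripper_to(.03,20);hold(.2);st("loosened")
gripper_to(.085);st()
move_l(PICK+ez*.16,feed=.12);movep([.30,-.30,.35],RP);hold(.3);st()
p,d=get_image("top");C=cloud("top",d);Z=C[...,2];s=(slice(155,235),slice(275,335))
for lo,hi in((.065,.09),(.047,.061)):
    m=((Z[s]>lo)&(Z[s]<hi)).astype(np.uint8);k,l,stt,_=cv2.connectedComponentsWithStats(m);i=1+stt[1:,4].argmax()
    q=C[s][l==i];print("mallet",np.percentile(q[:,2],[10,50,90]),cv2.minAreaRect((q[:,:2]*1000).astype(np.float32)))
cv2.imwrite("pics/end.png",cv2.cvtColor(p,cv2.COLOR_RGB2BGR))
```

```text
False 27.9 [ 0.492  -0.1574  0.0223] F [ 0.2915 -0.1908 -3.5126] M [-0.0904  0.1586 -0.018 ] op 0.0198
loosened 28.37 [ 0.4921 -0.1574  0.0224] F [-0.8514  0.1873 -0.4086] M [0.0186 0.0142 0.0031] op 0.0302
 28.95 [ 0.4917 -0.1572  0.022 ] F [ 0.0543 -0.4189 -0.1489] M [ 0.0151 -0.0355  0.0566] op 0.085
 31.86 [ 0.3004 -0.2995  0.3493] F [-0.0949  0.123  -0.2237] M [ 0.0205 -0.0225  0.0288] op 0.085
mallet [0.0713 0.0751 0.0794] ((541.766845703125, -140.4292755126953), (59.93101119995117, 75.12858581542969), 16.76202392578125)
mallet [0.0505 0.0548 0.0586] ((449.77227783203125, -168.70884704589844), (134.66233825683594, 28.197755813598633), 17.5700626373291)
```

View pics/end.png

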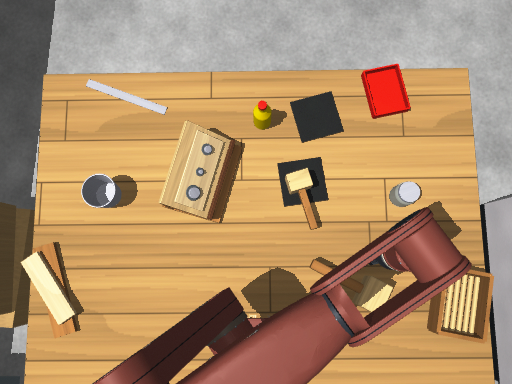

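The mallet stands on its pad at (300,180). The glue bottle (262,115), tub (98,190) and jar (408,192) are where they started. I'm handing in.

```bash
python3 -c "
from plant import *
job_done();print(observe()['time_s'])"
```

```text
the job is handed in; nothing more can be done
the job is handed in; nothing more can be done
```

I knocked the three pegs in with the small mallet, thick, then medium, then thin, and handed the job in at about 32 s. Each peg took two blows along its axis: one part-way and one home. The mallet is back on its own pad, on the same face and within about 3 mm and 1° of where it started.

**Pegs:** The last depth checks put the heads 11.4–13.0 mm above the blank in both cameras; fully home is 12 mm. That is good to about 1 mm.

**Mallet:** It stands level, with the head top at z = 75 mm. The gripper is open and well clear, and the wrist force reads about zero.

**Surroundings:** By eye in the last top picture, the glue bottle, tub and jar have not moved.

**What did not agree:**
- **No force stop:** The 40 N limit never tripped on a homing blow, so I judged the pegs home from depth and from the small force left at the end of each stroke. That force was clear on the thick peg (about 7 N) and weaker on the medium and thin ones (about 2 to 3 N).
- **Mallet height:** Worked out from the arm's position, the mallet face ended 2 to 5 mm below the nominal home height (7.4–9.7 mm instead of 12 mm). I put this down to play in the grip and small errors in the peg positions.
- **Blow speed:** I did not measure how fast the pegs moved. The strokes averaged 0.2 to 0.25 m/s.

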